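# Press the test cover onto the loaded LED-board jig

### The arm

A 7-joint arm with a two-finger parallel gripper is mounted at the origin on the work surface. World frame = base frame: x ahead of the robot, y to its left, z up, the work surface at z = 0. Lengths are in m, angles in rad, forces in N, time in s.
With the tool pointing down it reaches from about 0.4 to 0.85 m from the base axis. Payload 10.4 kg.
Tool frame: the origin (TCP) lies at the very end of the fingers, on their centre line; the grasp point (between the pads) lies manip.hold_point_z behind it (manip.hold_point_z is the distance from the TCP to the grasp point, in m); z points along the fingers, y is the direction in which the jaws open and shut (so a half turn about z gives the same grasp; the last joint's range is limited). The gripper opens to 85 mm and grips with 20 to 120 N. Pads are 22 mm wide; open, the fingers measure 114 mm over their backs; the gripper's body (76 mm by 85 mm) begins 54 mm behind the grasp point. The pads swing forward as they close: fully open they stand 13 mm farther back than shut.
Start: joints at [1.312, 0.332, -0.065, 1.46, 0.022, 1.35, -0.088], TCP at [0.146, -0.608, 0.231] pointing down, gripper open.
Joint ranges: [-2.6, 2.6], [-0.5, 2.12], [-1.47, 1.34], [0.16, 2.42], [-1.27, 4.41], [0.06, 2.06], [-2.6, 2.6]. Speed limits (rad/s): [2.22, 2.22, 2.79, 2.79, 3.14, 3.14, 3.14].

### API

Orientations are given as a unit quaternion [x, y, z, w].
In Python, from workcell import manip gives the robot as it stands.
- The arm moves only by the tool jog_arm, never from a script. Its arguments are lists of equal length, an entry for each row: "translation": the shift along the world's x, y, z in mm, a list of three; "turn": the turn about the world's z in degrees. In form: {"translation": [[x, y, z], ...], "turn": [turn, ...]}. A call has 1 to 12 rows; each row is the pose to reach, as a shift and turn from the pose measured when the call began; what a row does not reach only later rows make up. A row lasts 1/12 s, in which the tool goes at most 41.7 mm and 7.16 degrees, less where a joint would pass 70% of its speed; a pose out of reach is approached as far as the arm can. A call with a gripper value outside its range is refused whole. "grip" is the finger opening in mm, from 0 to 85.4, set as the call begins (left out, the last holds). The fingers move at their own pace and stop on an object; "grip_force" is the grip in N (left out, the last holds). Time passes only in rows, so rows that repeat a pose let the fingers close. It gives the time, the measured TCP pose, the force and the opening at its end, in the units of the state.
- manip.get_obs(): the state, without advancing time (a new reading comes with each control period).
- manip.camera(name): name is "scene" or "top"; returns a dict with "frame" (420x560x3 uint8, red, green, blue), "mtx" (3x3 intrinsics, pixels), "k1" (the pictures are not rectified: a ray, as slopes to the right and down, at radius r is drawn at 1 + k1 r^2 times it, then the intrinsics apply), "pose" (4x4, takes a point from camera to world coordinates). Camera axes: x right, y down, z forward; pixel columns grow to the right and rows downward; lengths in m; the calibration is good to about 2 mm. A picture is of the moment at which its call begins. There is no depth.
- manip.hand_in(): hands the job in, once; it reports no verdict.
Trained networks look in a picture, given as the dict that the camera call returned (one of the last four; its "shot" number tells which), for a name from the list of things; names that differ only in an ending like _2 or _b are one class to them, and where a whole thing is asked for, a point or a joint stands for the part that bears it (a point fixed in the world has none). Each returns a list of dicts, best first, with "confidence" (0 to 1); they miss things now and then, are a little off and sometimes report something else, mostly with a low value. They report only what shows in the picture. A call takes as long as a camera call. They do not tell look-alikes from the thing itself.
- manip.outline_of(picture, label): "mask" (420x560 bool, what is visible of it) and "extent" ([left, top, right, bottom] in pixels, round what is visible of it).
- manip.pinpoint(picture, label): "at" ([column, row] in pixels: a listed point, or the origin of a listed thing).
The state is a dict: "clock": time; "joint_pos": joint angles; "joint_velocities": joint speeds; "tau": joint torques, N m; "position": TCP position; "ee_rot": TCP orientation; "ft_force": force on the tool from outside, world axes, zero at the start; "torque": the same for the moment, N m; "grip_width": opening from 0.0 (shut) to 1.0 (fully open).
Only numpy, scipy, OpenCV 4.12 (cv2) and the standard library are available. Lean on these libraries where they do the work, as an engineer would, in place of code of your own. Each camera call takes 0.05 s, during which the arm holds its last target. There are 200 camera calls.

### The job

One of the two spring test jigs has a white ring-shaped LED board lying on its bed; the other has only a small bare washer. Take the round press cover by its bar grip, guide the hidden hole in its underside over that LED board's locating pin until it drops onto the board, then press it fully down onto the jig's stops. Do not drop the cover, press down the other jig's bed or disturb the other things, and finish while still holding the cover pressed down.

Things in the scene. Friction and masses are not known exactly. Their poses are not given: they have to be found in the camera images.
- cover: press cover: bare metal disc 100 mm across, 12 mm thick, with a hub 44 mm across up to 26 mm, and a black bar grip 60 mm long (along its x), 16 mm wide (y), from 26 to 66 mm above the underside. Hidden round blind hole, 11.8 mm wide, 22 mm deep, in the centre of the underside. Origin: centre of the underside, z up; 0.2 to 0.42 kg. Starts flat on the bench
- jig_a: test jig, fixed to the bench: grey-painted base 110 x 110 mm, top 18 mm high, locating pin in the middle. Round the pin a black spring bed, a disc 72 mm across, top 40 mm above the bench at rest. Four stop posts 10 mm across stand 45 mm from the pin, tops 35 mm above the bench, where the pressed cover's underside stops. Origin: centre of the underside, at bench height, right under the pin
- jig_b: second test jig, built just like jig a
- pin_a (a point): tip of jig a's steel locating pin, 54 mm above the bench. The pin is 9 mm in diameter, upright, its last 4 mm tapering to 2.4 mm. Dropped over the pin onto the LED board, the cover rests with its underside 10 mm below this tip; pressed onto the stops, 19 mm below it
- pin_b (a point): tip of jig b's locating pin, 54 mm above the bench, just like jig a's
- bed_a (a joint): how far jig a's spring bed is pressed down, m: 0 at rest; 0.009 when a cover over an LED board reaches the stops. The spring pushes back with about 7 N at rest and 14 N at 0.009; the cover's own weight does not press it in
- bed_b (a joint): the same for jig b
- board: LED board: white flat ring, 68 mm across, 14 mm hole, 4 mm thick, with small chips; loose on the bed of one of the jigs, the pin standing through its hole. Origin: centre of its underside. (Similar spare boards lie in a tray at the far edge of the table; they are not listed.)
- washer: bare steel washer, 32 mm across, 14 mm hole, 4 mm thick, loose on the bed of the other jig round its pin. Origin: centre of its underside
- reel: reel of solder, bystander, grey, 56 mm across, 35 mm high, standing on its flange; origin centre of its underside
- meter: hand multimeter, bystander, 145 x 75 x 42 mm, lying on its back; origin centre of its underside
- driver: screwdriver, bystander, 170 mm long, lying along its x axis; origin under its middle
- jar: amber flux jar, bystander, 44 mm across, 50 mm high; origin centre of its underside
- can: spray can, bystander, 52 mm across, 150 mm high, upright; origin centre of its underside
- tweezers: tweezers, bystander, about 130 mm long, 8 mm high; origin under the middle
Not all that is in view belongs to the job. There is more than one size of the board; the one meant has the size given above. Leave any red look-alike of the cover alone.

How it is judged:
On the way, in this order (a step that is already met when the one before it is completed fails the run):
1. the cover is lifted off the bench in the gripper (height (world z) of cover above 0.03 m and contact force between the fingers and cover above 1 N), for 0.2 s.
2. the cover has dropped over the pin of the jig with the LED board (((horizontal distance between board and pin_a below 0.006 m and horizontal distance between cover and pin_a below 0.003 m and z of cover in the frame of pin_a below -0.005 m and angle between cover's own z axis and vertical below 0.07 rad) or (horizontal distance between board and pin_b below 0.006 m and horizontal distance between cover and pin_b below 0.003 m and z of cover in the frame of pin_b below -0.005 m and angle between cover's own z axis and vertical below 0.07 rad))), for 0.05 s.
At the end, for the whole second after the job is handed in: The cover is on the pin of the jig with the LED board (cover within 3 mm of the pin, board within 6 mm, level within 4 degrees), within 2.5 mm of the stops, that bed at least 6.2 mm down, over 3 N on the board, the robot still holding it down ((((horizontal distance between board and pin_a below 0.006 m and horizontal distance between cover and pin_a below 0.003 m and z of cover in the frame of pin_a below -0.0165 m and angle between cover's own z axis and vertical below 0.07 rad) and value of joint bed_a above 0.0062 m and contact force between cover and board above 3 N) or ((horizontal distance between board and pin_b below 0.006 m and horizontal distance between cover and pin_b below 0.003 m and z of cover in the frame of pin_b below -0.0165 m and angle between cover's own z axis and vertical below 0.07 rad) and value of joint bed_b above 0.0062 m and contact force between cover and board above 3 N)) and contact force between any of the fingers, the arm and cover above 1 N); the arm keeps its last pose, push and grip.
It fails at once if the bed of the other jig (the one with the washer) is pressed down by more than 3 mm ((horizontal distance between board and pin_b below 0.03 m and value of joint bed_a above 0.003 m) or (horizontal distance between board and pin_a below 0.03 m and value of joint bed_b above 0.003 m)).
It fails at once if the cover is dropped: falling free of the gripper at over 0.3 m/s (linear speed of cover above 0.3 m/s and height (world z) of cover above 0.01 m and not (contact force between any of the fingers, the arm and cover above 1 N)).
It fails at once if the washer is knocked off its jig (moved over 30 mm) (distance of washer from where it was at the start of the episode above 0.03 m).
It fails at once if a bystander is moved by more than 30 mm (distance of any of reel, meter, driver, jar, can, tweezers from where it was at the start of the episode above 0.03 m).
It also fails if it takes over 40 s, if anything falls off the work surface, if the arm or the gripper's body presses on something with over 40 N, if the wrist force passes 120 N, or if a joint passes its speed limit or range.

## Working session

There is one attempt and no reset: what is moved stays moved. The work goes in short steps, Python scripts to look and compute and a tool call to move; the robot and the scene stay as the last step left them, time stands still between calls to the robot, and variables do not carry over. Pictures are saved under pics/ and viewed, about 8 in all and at most 12, crops included, and the job is handed in when it is done.

Besides the shell and the picture viewer there is one more tool, called as name(argument=value, ...) on one line, values as JSON. jog_arm: Moves the arm, as the interface text tells. Its arguments: {"type":"object","properties":{"translation":{"type":"array"},"turn":{"type":"array"},"grip":{"type":"number"},"grip_force":{"type":"number"}},"required":["translation","turn"]}

```bash
mkdir -p pics && cat > h.py <<'E'
import numpy as np, cv2
from workcell import manip
def ray(c,px):
    m=c["mtx"];xd=(px[0]-m[0][2])/m[0][0];yd=(px[1]-m[1][2])/m[1][1]
    rd=np.hypot(xd,yd);r=rd
    for _ in range(30): r=rd/(1+c["k1"]*r*r)
    s=r/rd if rd>0 else 1
    P=np.array(c["pose"]);return P[:3,3],P[:3,:3]@np.array([xd*s,yd*s,1])
def at_z(c,px,z):
    o,d=ray(c,px);return o+d*(z-o[2])/d[2]
def tri(c1,p1,c2,p2):
    A=[];b=[]
    for c,p in((c1,p1),(c2,p2)):
        o,d=ray(c,p);d=d/np.linalg.norm(d);M=np.eye(3)-np.outer(d,d);A.append(M);b.append(M@o)
    return np.linalg.lstsq(np.vstack(A),np.hstack(b),rcond=None)[0]
def proj(c,X):
    P=np.array(c["pose"]);q=P[:3,:3].T@(np.array(X)-P[:3,3]);x,y=q[:2]/q[2];f=1+c["k1"]*(x*x+y*y)
    m=c["mtx"];return np.array([m[0][0]*x*f+m[0][2],m[1][1]*y*f+m[1][2]])
def save(c,n): cv2.imwrite("pics/"+n,c["frame"][:,:,::-1])
E
python3 - <<'E'
from h import *
np.set_printoptions(precision=4,suppress=True)
C={n:manip.camera(n) for n in("scene","top")}
Z=dict(cover=0,jig_a=0,jig_b=0,pin_a=.054,board=.04,washer=.04,reel=0,meter=0,driver=0,jar=0,can=0,tweezers=0)
for n,c in C.items():
    save(c,n+"0.png");print(n,np.array(c["pose"])[:3,3])
    for k,z in Z.items():
        for d in manip.pinpoint(c,k)[:4]: print(n,k,round(d["confidence"],2),np.round(d["at"],1),at_z(c,d["at"],z)[:2])
o=manip.get_obs();print(o["clock"],o["position"],o["ee_rot"],o["ft_force"],manip.hold_point_z)
im=np.hstack([C["scene"]["frame"],C["top"]["frame"]])
E
```

```text
scene [1.2093 0.6314 0.7841]
scene cover 0.95 [274.7 281.2] [0.6843 0.1031]
scene cover 0.89 [303.4 222.6] [ 0.47   -0.0003]
scene jig_a 0.84 [356.3 289.3] [0.5649 0.257 ]
scene jig_a 0.74 [274.4 245.3] [0.5947 0.0108]
scene jig_a 0.58 [220.7 211.3] [ 0.6035 -0.2018]
scene jig_b 0.84 [356.3 289.3] [0.5649 0.257 ]
scene jig_b 0.74 [274.4 245.3] [0.5947 0.0108]
scene jig_b 0.58 [220.7 211.3] [ 0.6035 -0.2018]
scene pin_a 0.95 [223.  199.2] [ 0.6057 -0.1833]
scene pin_a 0.56 [360.7 271.4] [0.5577 0.2562]
scene board 0.81 [244.8 182.6] [ 0.4935 -0.2194]
scene board 0.71 [220.6 199.2] [ 0.599  -0.2036]
scene board 0.57 [272.  246.1] [0.6324 0.0404]
scene board 0.43 [192.8 230.7] [ 0.7386 -0.1451]
scene washer 0.47 [357.5 274. ] [0.5574 0.2489]
scene reel 0.73 [236.5 259.1] [ 0.7002 -0.0189]
scene meter 0.68 [432.7 263. ] [0.354  0.3406]
scene driver 0.56 [277.4 173.7] [ 0.3443 -0.2306]
scene jar 0.89 [272.3 243.6] [0.594  0.0021]
scene can 0.62 [220.1 158.4] [ 0.4175 -0.4358]
scene tweezers 0.59 [371.7 245. ] [0.4095 0.19  ]
top [ 0.4204 -0.0602  1.1885]
top cover 0.78 [229.1 165.6] [0.66
[... 364 characters left out ...]
27 0.252 ]
top pin_a 0.77 [352.4 184.8] [ 0.599  -0.2036]
top board 0.75 [376.  244.2] [ 0.4501 -0.2585]
top board 0.73 [354.3 186.3] [ 0.5973 -0.21  ]
top board 0.48 [339.3 143.9] [ 0.7078 -0.176 ]
top washer 0.5 [177.2 208.9] [0.551  0.2416]
top washer 0.46 [176.6 206.3] [0.5577 0.2431]
top reel 0.67 [276.8 153. ] [ 0.698  -0.0142]
top meter 0.71 [143.7 283.6] [0.3616 0.3406]
top meter 0.42 [178.2 205.4] [0.5648 0.2494]
top driver 0.77 [364.  285.4] [ 0.3465 -0.2306]
top jar 0.7 [269.9 196.4] [0.5825 0.0063]
top can 0.7 [439.4 255.8] [ 0.4176 -0.4266]
top tweezers 0.56 [200.8 262.2] [0.4144 0.1897]
1.3 [ 0.1461 -0.6077  0.2313] [0.9931 0.1177 0.     0.    ] [ 0.331  -0.041  -0.3243] 0.0187
```

```bash
ls pics
```

```text
scene0.png
top0.png
```

View pics/scene0.png

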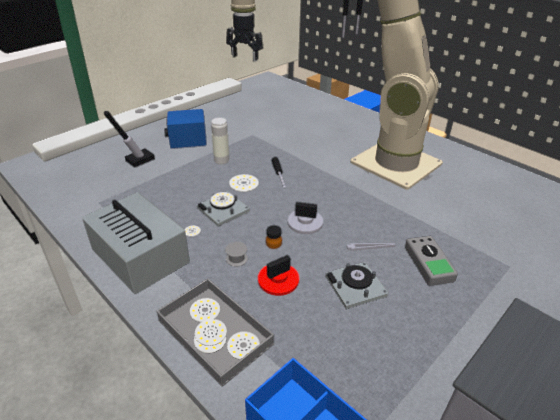

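View pics/top0.png

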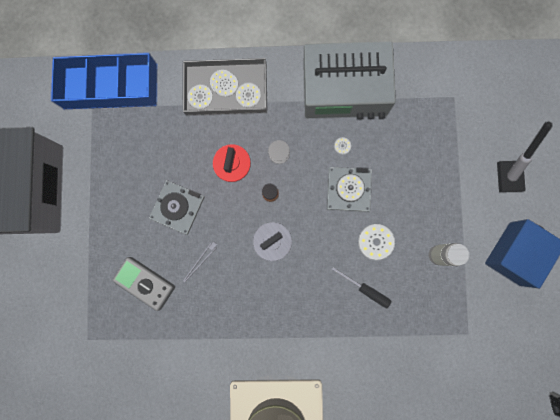

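The scene picture shows the bare metal cover at about (305,218), the red look-alike at (279,278), the board's jig at (223,202) and the washer's jig at (357,278). The top picture shows the cover at (272,241), the board's jig at (350,187) and the washer's jig at (175,206). Next I'll take magnified crops to refine these.

```bash
python3 - <<'E'
from h import *
np.set_printoptions(precision=4,suppress=True)
C={n:manip.camera(n) for n in("scene","top")}
def crop(c,x,y): return cv2.resize(c["frame"][y:y+50,x:x+66,::-1],(400,300),interpolation=cv2.INTER_CUBIC)
im=np.vstack([np.hstack([crop(C["scene"],190,175),crop(C["top"],317,162)]),np.hstack([crop(C["scene"],272,190),crop(C["top"],240,217)])])
cv2.imwrite("pics/crop1.png",im)
for n,c in C.items():
    for d in manip.outline_of(c,"cover"):
        m=d["mask"];ys,xs=np.nonzero(m)
        col=c["frame"][m].mean(0)
        if col[0]>1.8*col[1]: continue
        print(n,d["confidence"],d["extent"],m.sum(),col)
        if n=="top": 
            # disc outline at z=.012 
            cs=max(cv2.findContours(m.astype(np.uint8),0,1)[0],key=len)[:,0]
            P=np.array([at_z(c,p,.012)[:2] for p in cs.astype(float)])
            print("minenc",cv2.minEnclosingCircle(P.astype(np.float32)), P.min(0),P.max(0))
        g=(c["frame"].astype(int).max(2)<75)
        x0,y0,x1,y1=[int(v) for v in d["extent"]]
        w=np.zeros_like(g);w[y0-2:y1+3,x0-2:x1+3]=1
        ys,xs=np.nonzero(g&w);print("dark",len(xs),xs.mean(),ys.mean())
        if n=="top":
            Q=np.array([at_z(c,p,.066)[:2] for p in np.c_[xs,ys].astype(float)])
            print("bar",Q.mean(0),cv2.minAreaRect(Q.astype(np.float32)*1000))
    for d in manip.outline_of(c,"board")[:5]:
        m=d["mask"];ys,xs=np.nonzero(m);print(n,"board",round(d["confidence"],2),d["extent"],[at_z(c,((d["extent"][0]+d["extent"][2])/2,(d["extent"][1]+d["extent"][3])/2),.044)[:2]])
E
```

```text
scene 0.74 [285.9, 199.2, 322.7, 234.8] 914 [114.7691 113.6816 122.0317]
dark 279 305.65232974910396 209.70609318996415
scene board 0.67 [212.2, 191.7, 235.9, 209.1] [array([ 0.599 , -0.1879])]
scene board 0.58 [231.2, 173.3, 258.5, 194.7] [array([ 0.5022, -0.2092])]
top 0.57 [255.5, 221.9, 295.7, 261.4] 1193 [143.9933 144.6848 153.9522]
minenc ((0.4654221832752228, 0.002306755632162094), 0.050844598561525345) [ 0.4162 -0.0468] [0.5142 0.0516]
dark 127 271.0314960629921 240.9291338582677
bar [0.4632 0.0019] ((463.1466064453125, 2.0129852294921875), (13.996623992919922, 55.86635208129883), 34.251983642578125)
top board 0.87 [359.8, 223.6, 392.2, 261.4] [array([ 0.4542, -0.258 ])]
top board 0.79 [340.6, 174.4, 365.7, 203.7] [array([ 0.5897, -0.2063])]
top board 0.68 [334.2, 133.7, 352.5, 154.7] [array([ 0.7057, -0.1858])]
top board 0.49 [161.7, 193.2, 186.2, 219.6] [array([0.5572, 0.2489])]
```

View pics/crop1.png

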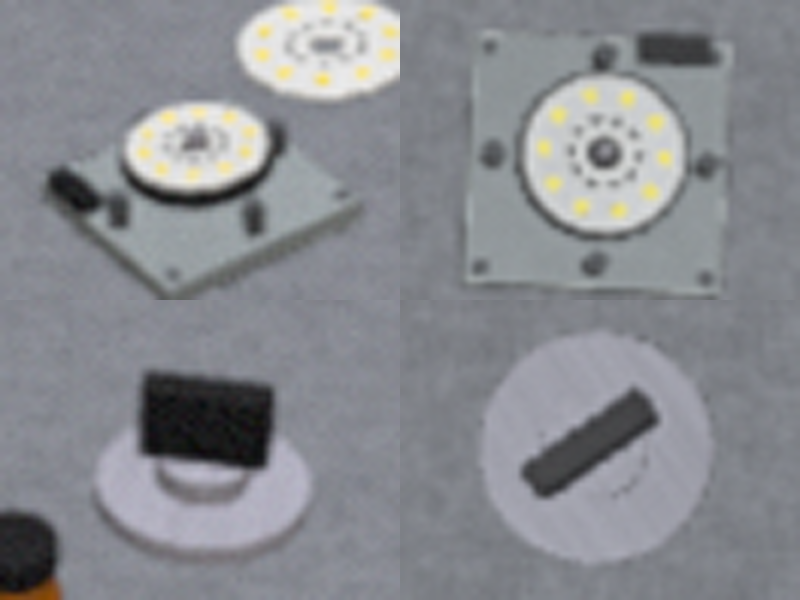

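The crops show the pin tip at about (221.9,196.2) in scene and (350.4,187) in top. The bar lies at about 124° in world. I'll triangulate the pin, check the base square, and start moving toward the cover.

```bash
python3 - <<'E'
from h import *
np.set_printoptions(precision=4,suppress=True)
C={n:manip.camera(n) for n in("scene","top")}
R={"scene":(205,180,245,220),"top":(335,172,370,205)}
E={}
for n,c in C.items():
    x0,y0,x1,y1=R[n];f=c["frame"].astype(int);g=np.zeros(f.shape[:2],np.uint8)
    s=cv2.inRange(c["frame"],(165,150,90),(255,255,255));g[y0:y1,x0:x1]=s[y0:y1,x0:x1]
    k=max(cv2.findContours(g,0,1)[0],key=cv2.contourArea)[:,0].astype(float)
    hull=cv2.convexHull(k.astype(np.float32))
    W=np.array([at_z(c,p,.044)[:2] for p in k]);(ce,r)=cv2.minEnclosingCircle(W.astype(np.float32))
    A=np.c_[2*W,np.ones(len(W))];s=np.linalg.lstsq(A,(W**2).sum(1),rcond=None)[0]
    print(n,"board fit",s[:2],np.sqrt(s[2]+s[:2]@s[:2]),"enc",ce,r)
sc,tp=C["scene"],C["top"]
print("tip",at_z(sc,(221.9,196.2),.054),at_z(tp,(350.4,187.0),.054),tri(sc,(221.9,196.2),tp,(350.4,187.0)))
corners=[(477,32),(733,40),(722,294),(466,284)]
W=np.array([at_z(tp,(317+(x-400)/6.06-.4,162+y/6-.4),.018) for x,y in corners]);print(W[:,:2],W.mean(0))
# cover in scene: project candidates
X=np.array([.4652,.0021,.066]);print("bar top ctr proj scene",proj(sc,X),"disc",proj(sc,[.4652,.0021,.012]))
E
```

```text
scene board fit [ 0.5974 -0.1988] 0.03269277882924781 enc (0.5982457995414734, -0.19938011467456818) 0.03520632162690163
top board fit [ 0.595  -0.1994] 0.03169944330239643 enc (0.5951166152954102, -0.19931262731552124) 0.033101886510849
tip [ 0.5988 -0.1966  0.054 ] [ 0.5936 -0.1984  0.054 ] [ 0.5951 -0.1997  0.0503]
[[ 0.6531 -0.1503]
 [ 0.6466 -0.2591]
 [ 0.5368 -0.2499]
 [ 0.5438 -0.1421]] [ 0.5951 -0.2003  0.018 ]
bar top ctr proj scene [306.3181 203.3415] disc [305.3862 218.892 ]
```

jog_arm(translation=[[25,40,0],[55,80,0],[80,120,0],[110,160,0],[135,200,0],[160,240,0],[185,280,0],[210,320,0],[235,360,0],[260,400,0],[280,440,0],[300,480,0]], turn=[7,14,21,28,35,42,49,56,63,70,77,84], grip=60)

```text
clock: 2.7
position: [0.4151, -0.1844, 0.2317]
ee_rot: [0.657, 0.754, -0.0, 0.001]
ft_force: [0.5, -0.6, 0.1]
grip_width: 0.702
```

jog_arm(translation=[[13,39,0],[26,78,0],[39,117,-5],[50,155,-20],[50,186,-35],[50,186,-70],[50,186,-95],[50,186,-110],[50,186,-110],[50,186,-110]], turn=[7,14,21,26.4,26.4,26.4,26.4,26.4,26.4,26.4])

```text
clock: 3.53
position: [0.4649, 0.0017, 0.1217]
ee_rot: [0.467, 0.884, 0.0, -0.0]
ft_force: [0.2, -0.8, 0.1]
grip_width: 0.708
```

```bash
python3 - <<'E'
from h import *
C={n:manip.camera(n) for n in("scene","top")}
o=manip.get_obs();print(o["position"],o["ee_rot"],o["grip_width"],o["joint_pos"])
def crop(c,x,y): return cv2.resize(c["frame"][y:y+80,x:x+80,::-1],(400,400),interpolation=cv2.INTER_CUBIC)
cv2.imwrite("pics/c2.png",np.hstack([crop(C["scene"],265,150),crop(C["top"],232,200)]))
E
```

```text
[0.46594228 0.00159033 0.12300973] [4.67681357e-01 8.83896000e-01 4.38899839e-04 1.34774158e-03] 0.7023412862363587 [ 0.64025389  0.1445156  -0.78021913  1.96748639  0.11664373  1.0711916
  0.40693624]
```

View pics/c2.png

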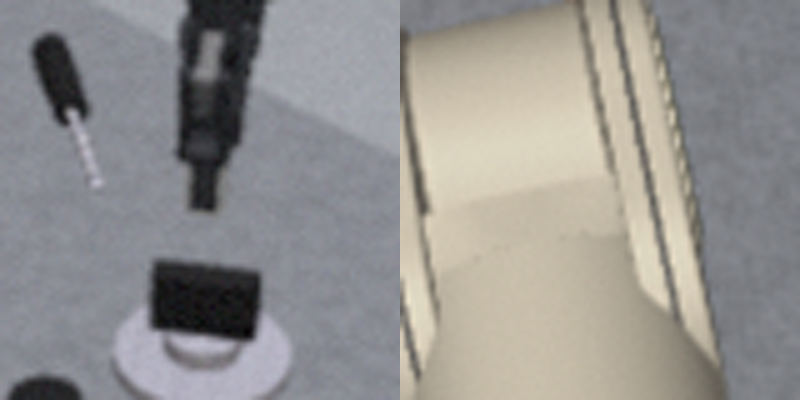

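The scene crop shows the fingers squarely above the bar's centre (finger column 204 against bar 206 in the crop). I'll go down and grip.

jog_arm(translation=[[0,0,-30],[0,0,-60],[0,0,-80],[0,0,-89],[0,0,-90],[0,0,-90]], turn=[0,0,0,0,0,0])

```text
clock: 4.13
position: [0.4668, 0.0016, 0.0341]
ee_rot: [0.468, 0.884, 0.001, 0.002]
ft_force: [0.4, 0.6, -0.8]
grip_width: 0.703
```

jog_arm(translation=[[0,0,0],[0,0,0],[0,0,0],[0,0,0],[0,0,0],[0,0,0],[0,0,0],[0,0,0]], turn=[0,0,0,0,0,0,0,0], grip=0, grip_force=90)

```text
clock: 4.8
position: [0.4675, 0.0015, 0.0351]
ee_rot: [0.468, 0.884, 0.001, 0.003]
ft_force: [-1.9, -1.7, 9.5]
grip_width: 0.172
```

jog_arm(translation=[[0,0,10],[0,0,35],[0,0,65],[0,0,90],[15,-25,90],[35,-55,90],[55,-85,90],[75,-115,90],[95,-145,90],[115,-175,90],[128,-197,90],[128,-200,90]], turn=[0,0,0,0,0,0,0,0,0,0,0,0])

```text
clock: 5.8
position: [0.5963, -0.2043, 0.125]
ee_rot: [0.47, 0.882, 0.0, 0.003]
ft_force: [-1.1, -0.9, -3.5]
grip_width: 0.173
```

```bash
python3 - <<'E'
from h import *
C={n:manip.camera(n) for n in("scene","top")}
o=manip.get_obs();print(o["position"],o["ee_rot"],o["ft_force"],o["torque"],o["grip_width"],o["clock"])
def crop(c,x,y): return cv2.resize(c["frame"][y:y+80,x:x+80,::-1],(400,400),interpolation=cv2.INTER_CUBIC)
cv2.imwrite("pics/c3.png",np.hstack([crop(C["scene"],185,145),crop(C["top"],310,150)]))
for n,c in C.items():
    for d in manip.outline_of(c,"cover"): print(n,d["confidence"],d["extent"])
    for d in manip.pinpoint(c,"cover"): print(n,d["confidence"],d["at"],at_z(c,d["at"],.09))
E
```

```text
[ 0.59513666 -0.19965733  0.1250291 ] [0.46875435 0.88332565 0.00098781 0.00204641] [-0.06730272  1.04765525 -2.47159463] [0.05913517 0.04527291 0.01706675] 0.1702446758780468 5.9
scene 0.79 [256.5, 255.2, 300.1, 296.4]
scene 0.65 [201.9, 158.3, 239.2, 195.0]
scene 0.9 [223.3, 181.1] [ 0.5800781  -0.20987896  0.09      ]
scene 0.71 [275.4, 281.3] [0.74369093 0.16497614 0.09      ]
top 0.94 [211.6, 146.6, 249.6, 181.8]
top 0.64 [333.9, 168.9, 356.3, 204.7]
top 0.91 [231.8, 163.9] [0.65301282 0.09331251 0.09      ]
top 0.78 [355.1, 185.2] [ 0.5922167  -0.20549043  0.09      ]
```

View pics/c3.png

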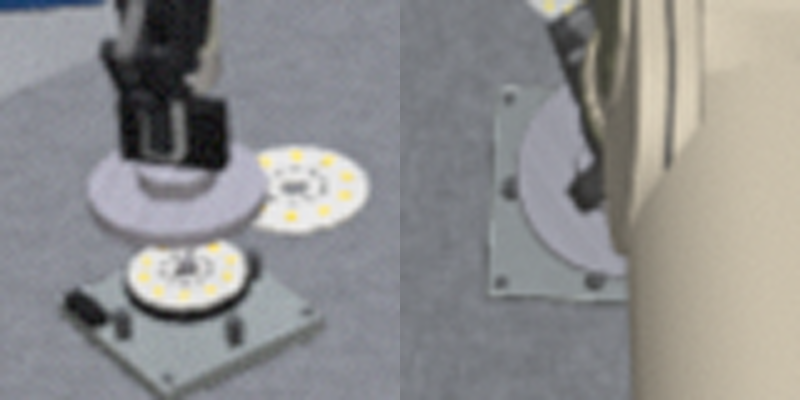

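The scene crop shows the cover held level above the jig, its disc centred near (180,190) in the crop and the board visible below it. The top view is half hidden by the arm. I'll fit rims with the same method to the cover and the board in each camera and take the relative offset.

```bash
cat > fit.py <<'E'
from h import *
from scipy.optimize import minimize
from scipy.ndimage import map_coordinates
def fit(c,img,x0,z,R,angs,d=.0025,name=""):
    g=cv2.GaussianBlur(img.astype(np.float32).mean(2),(0,0),.6)
    t=np.radians(angs)
    def smp(x,r):
        p=np.array([proj(c,[x[0]+r*np.cos(a),x[1]+r*np.sin(a),z]) for a in t]);return map_coordinates(g,[p[:,1],p[:,0]],order=1)
    f=lambda x:-np.mean(np.clip(smp(x,R-d)-smp(x,R+d),-40,40))
    best=min((minimize(f,np.array(x0)+o,method="Nelder-Mead",options=dict(initial_simplex=np.array(x0)+o+np.array([[0,0],[.003,0],[0,.003]]),xatol=5e-5,fatol=1e-3)) for o in [(0,0),(.004,0),(-.004,0),(0,.004),(0,-.004)]),key=lambda r:r.fun)
    print(name,np.round(best.x,4),round(-best.fun,1));return best.x
E
python3 - <<'E'
from fit import *
C={n:manip.camera(n) for n in("scene","top")}
O={n:cv2.imread(f"pics/{n}0.png")[:,:,::-1] for n in C}
A=np.arange(0,360,4)
sc,tp=C["scene"],C["top"]
o=manip.get_obs();print(o["position"],o["ft_force"])
# near-camera side of scene is direction (0.6,0.8)->~50deg
near=np.arange(-40,141,4)
for n in C: fit(C[n],O[n],(.465,.002),.012,.05,A if n=="top" else near,name=n+" cover start")
for n in C: fit(C[n],O[n],(.596,-.1995),.044,.034,A,name=n+" board")
for z in(.1,.102,.104): fit(sc,sc["frame"],(.595,-.2),z,.05,near,name=f"scene cover z{z}")
fit(tp,tp["frame"],(.595,-.2),.102,.05,np.arange(40,185,4),name="top cover")
E
```

```text
[ 0.59531642 -0.19749999  0.12553933] [ 0.67567938  0.15873116 -2.1982966 ]
scene cover start [0.4672 0.0023] 32.8
top cover start [0.4649 0.0032] 24.1
scene board [ 0.5971 -0.1995] 39.3
top board [ 0.5943 -0.1987] 40.0
scene cover z0.1 [ 0.5931 -0.1983] 26.7
scene cover z0.102 [ 0.5948 -0.1961] 26.5
scene cover z0.104 [ 0.5965 -0.194 ] 26.2
top cover [ 0.594 -0.197] 22.5
```

jog_arm(translation=[[1,-2,0],[1,-2,-10],[1,-2,-20],[1,-2,-28],[1,-2,-28],[1,-2,-28]], turn=[0,0,0,0,0,0])

```text
clock: 6.7
position: [0.5957, -0.1993, 0.0964]
ee_rot: [0.467, 0.884, 0.001, 0.002]
ft_force: [0.0, -0.0, -3.0]
grip_width: 0.176
```

```bash
python3 - <<'E'
from fit import *
P=[]
for i in range(4):
    sc=manip.camera("scene");tp=manip.camera("top");o=manip.get_obs();P.append(o["position"])
print(np.round(P,4),o["ft_force"],o["torque"],o["ee_rot"])
z=o["position"][2]-.0351+.012;print(z)
near=np.arange(-40,141,4)
for dz in(-.002,0,.002): fit(sc,sc["frame"],(.595,-.2),z+dz,.05,near,name=f"scene cover dz{dz}")
fit(tp,tp["frame"],(.595,-.2),z,.05,np.arange(40,185,4),name="top cover")
im=np.vstack([np.hstack([cv2.resize(c["frame"][y:y+60,x:x+80,::-1],(400,300),interpolation=cv2.INTER_CUBIC) for c,x,y in((sc,182,160),(tp,310,158))])])
cv2.imwrite("pics/c4.png",im)
E
```

```text
[[ 0.5965 -0.1994  0.0977]
 [ 0.5966 -0.1995  0.098 ]
 [ 0.5966 -0.1995  0.0979]
 [ 0.5965 -0.1996  0.0978]] [-0.10054907 -0.27242063 -2.7828026 ] [ 0.01211722 -0.00394855  0.0151213 ] [4.67180829e-01 8.84156551e-01 7.47429524e-04 2.95092446e-03]
0.07473457279613048
scene cover dz-0.002 [ 0.5949 -0.1995] 28.9
scene cover dz0 [ 0.5966 -0.1973] 28.7
scene cover dz0.002 [ 0.598  -0.1949] 28.6
top cover [ 0.5954 -0.1993] 22.1
```

View pics/c4.png

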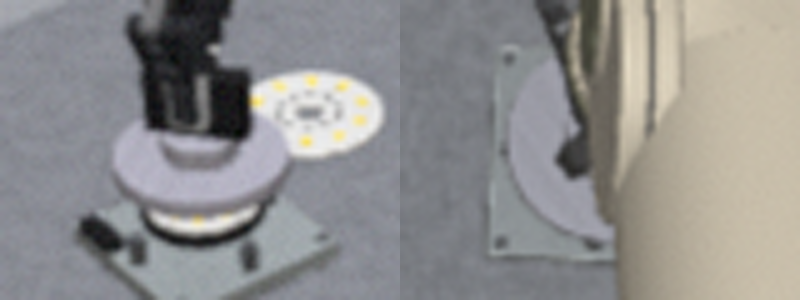

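The crop shows the cover level just above the board, and both views agree on centring to within about 2 mm (capture is about 4.7 mm). Going down gently.

jog_arm(translation=[[0,-0.5,-3],[0,-0.5,-6],[0,-0.5,-8],[0,-0.5,-10],[0,-0.5,-11],[0,-0.5,-12],[0,-0.5,-12],[0,-0.5,-12]], turn=[0,0,0,0,0,0,0,0])

```text
clock: 7.77
position: [0.5965, -0.2001, 0.0858]
ee_rot: [0.467, 0.884, 0.001, 0.003]
ft_force: [0.4, 0.1, -1.7]
grip_width: 0.173
```

jog_arm(translation=[[0,0,-1.5],[0,0,-3],[0,0,-4.5],[0,0,-6],[0,0,-6],[0,0,-6],[0,0,-6]], turn=[0,0,0,0,0,0,0])

```text
clock: 8.35
position: [0.5965, -0.2, 0.0799]
ee_rot: [0.467, 0.884, 0.001, 0.003]
ft_force: [-0.4, -0.4, -2.7]
grip_width: 0.173
```

jog_arm(translation=[[0,0,-1],[0,0,-2],[0,0,-3],[0,0,-4],[0,0,-4],[0,0,-4],[0,0,-4]], turn=[0,0,0,0,0,0,0])

```text
clock: 8.93
position: [0.5968, -0.2001, 0.0765]
ee_rot: [0.467, 0.884, 0.001, 0.003]
ft_force: [-2.2, -0.1, 5.6]
grip_width: 0.173
```

Contact came at the expected height with the bed's preload, so the pin is in the hole. Now the press.

jog_arm(translation=[[0,0,-1.5],[0,0,-3],[0,0,-4.5],[0,0,-5.5],[0,0,-6.5],[0,0,-7],[0,0,-7],[0,0,-7]], turn=[0,0,0,0,0,0,0,0])

```text
clock: 9.6
position: [0.5969, -0.2001, 0.0704]
ee_rot: [0.467, 0.884, 0.001, 0.003]
ft_force: [-4.4, 1.2, 10.4]
grip_width: 0.171
```

```bash
python3 - <<'E'
from fit import *
P=[]
for i in range(2):
    sc=manip.camera("scene");tp=manip.camera("top");o=manip.get_obs();P.append(o["position"])
print(np.round(P,4),o["ft_force"],o["torque"],o["ee_rot"],o["grip_width"],o["clock"])
near=np.arange(-40,141,4)
for z in(.045,.047,.049): fit(sc,sc["frame"],(.596,-.2),z,.05,near,name=f"scene cover {z}")
fit(tp,tp["frame"],(.595,-.2),.047,.05,np.arange(40,185,4),name="top cover")
im=np.hstack([cv2.resize(c["frame"][y:y+60,x:x+80,::-1],(400,300),interpolation=cv2.INTER_CUBIC) for c,x,y in((sc,182,165),(tp,310,158))])
cv2.imwrite("pics/c5.png",im)
E
```

```text
[[ 0.5969 -0.2001  0.0704]
 [ 0.5969 -0.2001  0.0704]] [-5.54710044  0.21099739  9.88041509] [ 0.20515442  1.27596999 -0.01117639] [4.67183907e-01 8.84152947e-01 6.13585850e-04 3.51957409e-03] 0.17127879367938828 9.8
scene cover 0.045 [ 0.5952 -0.2009] 29.6
scene cover 0.047 [ 0.5968 -0.1987] 29.5
scene cover 0.049 [ 0.5982 -0.1968] 29.4
top cover [ 0.5957 -0.2001] 20.0
```

View pics/c5.png

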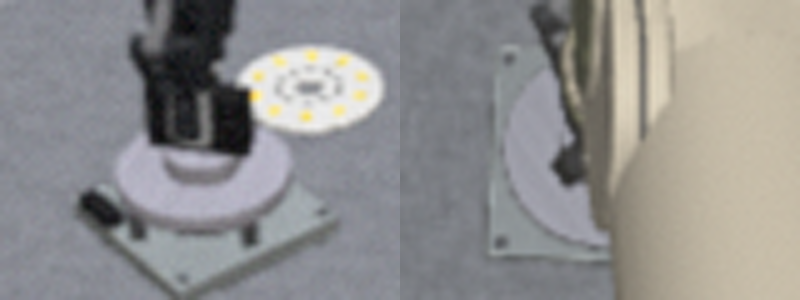

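The crop shows the cover down on the posts and level. Force on the tool is about 13 N net of weight, which is near full travel, with a 5 N side load toward −x. I'll ease off 1 mm in −x and press onto the stops.

jog_arm(translation=[[-0.5,0,-0.5],[-1,0,-1],[-1,0,-1.5],[-1,0,-2],[-1,0,-2.5],[-1,0,-2.5],[-1,0,-2.5],[-1,0,-2.5]], turn=[0,0,0,0,0,0,0,0])

```text
clock: 10.47
position: [0.5969, -0.2001, 0.0702]
ee_rot: [0.467, 0.884, 0.001, 0.005]
ft_force: [-5.4, 2.2, 17.9]
grip_width: 0.17
```

On the stops: z barely moved (0.2 mm) while force rose 8 N, and the underside is at 35.1 mm against 35 expected. Handing in.

```bash
python3 -c "
from workcell import manip
print(manip.hand_in());o=manip.get_obs();print(o['clock'],o['position'],o['ft_force'],o['ee_rot'])"
```

```text
the job is handed in; nothing more can be done
None
the job is handed in; nothing more can be done
```

I gripped the bare metal cover by its bar and lowered it over the pin of the jig with the white LED board, at about (0.596, −0.200). I pressed it onto the stops and handed in at about 10.5 s, still holding it down. Handing in gives no verdict, so success is not confirmed.

**Checks that agreed**
- **Pin in hole:** the cover hung freely to 9 mm below the pin tip. I then met the spring's preload at board height (about 8 N).
- **On the stops:** the cover's underside was at about 35.1 mm (stops at 35 mm). The last push raised the force by 8 N to 17.9 N but moved it only 0.2 mm.
- **Level:** the tool tilted about 0.01 rad, within the 0.07 rad limit. I did not measure the cover's own tilt.

**Checks that disagreed or fell short**
- **Cameras:** the scene and top views differed by 1 to 3 mm in horizontal position, so I used a compromise between them.
- **Side load:** about 5 N along −x remained. My 1 mm correction in x did not move the tool, so the cover is probably resting against one side of the pin.
- **Bed travel and board force:** I could not read these directly and inferred them from height and force.
- **Other things on the bench:** I did not measure the washer or the bystanders again at the end.

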